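Hold the relief valve open with the service key

ROBOT

A 6-joint arm with a two-finger parallel gripper is mounted at the origin on the work surface. World frame = base frame: x ahead of the robot, y to its left, z up, the work surface at z = 0. Lengths are in m, angles in rad, forces in N, time in s.
With the tool pointing down it reaches from about 0.3 to 0.95 m from the base axis. Payload 3.1 kg.
Tool frame: the origin (TCP) lies at the very end of the fingers, on their centre line; the grasp point (between the pads) lies 19 mm behind it; z points along the fingers, y is the direction in which the jaws open and shut (so a half turn about z gives the same grasp; the last joint's range is limited). The gripper opens to 85 mm and grips with 20 to 120 N. Pads are 22 mm wide; open, the fingers measure 114 mm over their backs; the gripper's body (76 mm by 85 mm) begins 54 mm behind the grasp point. The pads swing forward as they close: fully open they stand 13 mm farther back than shut.
Start: joints at [1.066, 0.308, 1.634, -0, 1.2, -0.07], TCP at [0.263, 0.567, 0.208] pointing down, gripper open.
Joint ranges: [-3.06, 3.06], [-0.79, 1.96], [0.05, 2.63], [-1.19, 4.34], [0.05, 2.64], [-2.94, 2.94]. Speed limits (rad/s): [2.79, 2.79, 3.14, 3.14, 3.14, 3.14].

INTERFACE

Orientations are given as a rotation vector (axis times angle).
In Python, from rig import read_state, capture, hand_in, search_frame, outline_of gives the robot as it stands.
- The arm moves only by the shell command python3 -m inch 'ROWS' [OPENING]. ROWS is JSON, a list of rows, each a list of 4 numbers: the shift along the world's x, y, z in cm, then the turn about the world's z in rad. A call has 1 to 10 rows; each row shifts and turns the pose as measured when the row begins; what a row does not reach is not made up. A row lasts 1/8 s, in which the tool goes at most 62.5 mm and 10.7 degrees, less where a joint would pass 70% of its speed; a pose out of reach is approached as far as the arm can. A call is refused whole if a number of a shift passes 6.25 or a number of a turn 0.188, either way. A call with a gripper value outside its range is refused whole. OPENING is the opening, from 0 (shut) to 1 (fully open), set as the call begins (- or left out, the last holds). The fingers move at their own pace and stop on an object; the grip force is fixed at half the most. Time passes only in rows, so rows that do not move let the fingers close. It gives the time, the measured TCP pose, the force and the opening at its end, in the units of the state.
- read_state(): the state, without advancing time (a new reading comes with each control period).
- capture(name): name is "scene" or "top"; returns a dict with "img" (384x512x3 uint8, blue, green, red), "fx", "fy", "cx", "cy" (pixels), "R" (3x3) and "t" (3): a world point X has camera coordinates R X + t. Camera axes: x right, y down, z forward; pixel columns grow to the right and rows downward; lengths in m; the calibration is good to about 2 mm. A picture is of the moment at which its call begins. There is no depth.
- hand_in(): hands the job in, once; it reports no verdict.
Trained networks look in a picture, given as the dict that the camera call returned (one of the last four; its "shot" number tells which), for a name from the list of things; names that differ only in an ending like _2 or _b are one class to them, and where a whole thing is asked for, a point or a joint stands for the part that bears it (a point fixed in the world has none). Each returns a list of dicts, best first, with "score" (0 to 1); they miss things now and then, are a little off and sometimes report something else, mostly with a low value. They report only what shows in the picture. A call takes as long as a camera call. They do not tell look-alikes from the thing itself.
- search_frame(picture, query): "at" ([x, y, z] in m, in world coordinates, good to about 4 mm: the middle of the surface that is visible of it).
- outline_of(picture, query): "mask" (384x512 bool, what is visible of it).
The state is a dict: "time": time; "qpos": joint angles; "qvel": joint speeds; "joint_torque": joint torques, N m; "tool_pos": TCP position; "eef_rot": TCP orientation; "force": force on the tool from outside, world axes, zero at the start; "ft_torque": the same for the moment, N m; "gripper_width": opening from 0.0 (shut) to 1.0 (fully open).
Only numpy, scipy, OpenCV 4.12 (cv2) and the standard library are available. Lean on these libraries where they do the work, as an engineer would, in place of code of your own. Each camera call takes 0.05 s, during which the arm holds its last target.

TASK

Vent the water filter before its cartridge change: slide the steel service key out of its slotted holder, put it into the key cylinder on top of the valve block and work it down past the sticky pins, wiggling if it binds, until its collar is fully home. Then turn it clockwise (seen from above) a quarter turn to the stop and finish while still gripping it there, because a spring turns it back if it is let go. Leave everything else on the counter where it is.

Things in the scene. Friction and masses are not known exactly. Their poses are not given: they have to be found in the camera images.
- key: Steel service key, 76 mm tall, 60-130 g, upright. Origin: tip of its bit, z up. From the tip: flat bit 22 mm (y) x 6 mm (x), 14 mm tall, lowest 6 mm tapered to an edge; shank 7 mm diameter up to 26 mm; collar 24 mm diameter, 26 to 30 mm; flat bow (the grip) 32 mm (y) x 10 mm (x), 30 to 76 mm. Same after half a turn.
- holder: Fixed key holder: foot 90 x 80 mm (x by y), post at its +x end, level fork 60 mm wide, 8 mm thick, top face 64 mm up, nothing above it but 3 mm screws. Origin on the counter below the key's place. The notch is 10 mm wide, centred on y = 0, open to the holder's -x; tines end at x = -30 mm.
- rest (a point): Fork's top face at the key's place. The key hangs here, collar on the fork, tip 38 mm above the counter, bit crosswise (along the holder's y) under the tines: it has only 4 mm of play upward and must slide level along the holder's -x, 45 mm or more, before it can be raised. The space below and in front is free.
- valve: Grey valve block fixed to the counter, 130 x 120 x 60 mm (x by y by z); brass pipe stubs on both y sides (to 102 mm from centre), round gauge on its -x face. On top a square lock boss with a 64 x 64 mm brass plate, its top face 100 mm above the counter, the highest part. Origin: centre of the underside.
- keyway (a point): Centre of the keyway slot, at the plate's top face; axes as the valve's. Slot 25 mm long along the valve's y, 9 mm wide along x, top edge chamfered 3 mm, plate 8 mm thick. The key enters straight down, bit along the slot, until its collar lies on the plate (tip 26 mm deep); above 22 mm depth it cannot turn, and once turned it cannot be pulled out.
- rotor (a joint): Turn of the key cylinder under the plate, rad: 0 with the slot along the valve's y, grows clockwise seen from above, stop at 1.57; a spring returns it (0.1 N m at the stop). Its slot is 8 x 25 mm. Two sprung sticky pins stand out from its sides at about 14 and 20 mm depth; the key is pushed past them with 5 to 15 N.
- cartridge_a: Bystander: white filter cartridge standing, 64 mm diameter, 125 mm tall; origin centre of underside.
- cartridge_b: Bystander: grey filter cartridge standing, 60 mm diameter, 100 mm tall; origin centre of underside.
- oring: Bystander: black rubber ring lying flat, 72 mm outside, 6 mm high.
- grease_jar: Bystander: small jar, 48 mm diameter, 45 mm tall.
- driver: Bystander: screwdriver lying flat.
- spanner: Bystander: white plastic bowl spanner lying flat, about 220 mm long, 12 mm thick; origin at the centre of its ring.
- carton: Bystander: small carton 70 x 90 x 60 mm.
There are look-alikes about, which are no part of the job. Of the things that look like the key, the middle-sized one is meant. What is shaped like the valve but turquoise is not meant.

How it is judged:
By the outcome, as a careful person would: the job done as asked, in the order asked, and still so for the second after the job is handed in, while the arm keeps its last pose, push and grip.
It also fails if it takes over 51 s, if anything falls off the work surface, if the arm or the gripper's body presses on something with over 40 N, if the wrist force passes 120 N, or if a joint passes its speed limit or range.

## Working session

There is one attempt and no reset: what is moved stays moved. The work goes in short steps, Python scripts to look and compute and a shell command to move; the robot and the scene stay as the last step left them, time stands still between calls to the robot, and variables do not carry over. Pictures are saved under pics/ and viewed, and the job is handed in when it is done.

```bash
ls; mkdir -p pics
python3 - <<'E'
from rig import *
import cv2,numpy as np
s=read_state();print(s['time'],s['tool_pos'],s['eef_rot'],s['gripper_width'])
for n in("scene","top"):
    p=capture(n);cv2.imwrite(f"pics/{n}0.png",p['img']);print(n,p['fx'],p['cx'],p['cy'],np.round(p['R'],3).tolist(),p['t'])
    for q in("key","holder","valve","keyway"):
        try:
            print(q,[(np.round(d['at'],3).tolist(),round(d['score'],2)) for d in search_frame(p,q)])
        except Exception as e: print(q,e)
E
```

```text
pics
0.0 [0.26284968 0.56607185 0.20672338] [-0.67739601 -3.06703784  0.00348834] 0.9968957457605149
scene 480.7089156969516 257.16671708025683 189.38494339575988 [[-0.703, 0.711, -0.008], [0.608, 0.594, -0.527], [-0.37, -0.375, -0.85]] [ 0.37323884 -0.26769675  1.61703824]
key [([0.428, 0.142, 0.018], 0.72), ([0.551, 0.209, 0.094], 0.45), ([0.536, 0.104, 0.006], 0.41)]
holder [([0.583, 0.221, 0.065], 0.69)]
valve [([0.302, -0.196, 0.062], 0.65), ([0.524, -0.198, 0.062], 0.62)]
keyway [([0.526, -0.197, 0.06], 0.78), ([0.516, -0.011, 0.007], 0.6), ([0.3, -0.197, 0.06], 0.55)]
top 460.253590634321 254.7919006185549 196.34788820946537 [[-0.002, -1.0, -0.018], [-0.999, 0.003, -0.054], [0.054, 0.018, -0.998]] [0.02921018 0.50819351 1.37924695]
key [([0.426, 0.141, 0.017], 0.85)]
holder [([0.565, 0.197, 0.063], 0.62)]
valve [([0.281, -0.216, 0.057], 0.79), ([0.502, -0.219, 0.06], 0.65)]
keyway [([0.504, -0.217, 0.06], 0.78), ([0.28, -0.218, 0.058], 0.56)]
```

View pics/scene0.png

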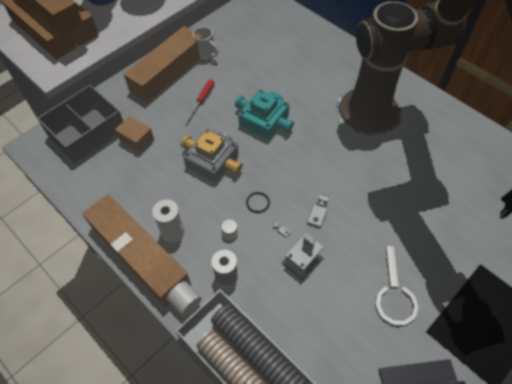

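View pics/top0.png

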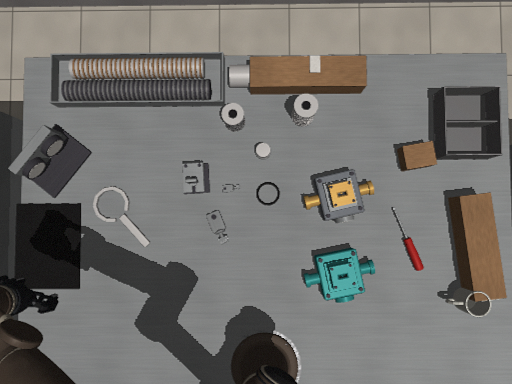

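Run:
```python
import cv2,numpy as np
s=cv2.imread('pics/scene0.png');t=cv2.imread('pics/top0.png')
f=lambda im,x,y,w,h,k:cv2.resize(im[y:y+h,x:x+w],(w*k,h*k),interpolation=cv2.INTER_CUBIC)
cv2.imwrite('pics/a.png',np.hstack([f(s,265,190,75,90,5),f(t,170,150,75,90,5)]))
cv2.imwrite('pics/b.png',np.hstack([f(s,175,120,75,70,5),f(t,300,160,75,70,5)]))
```

```text
(no output)
```

View pics/a.png

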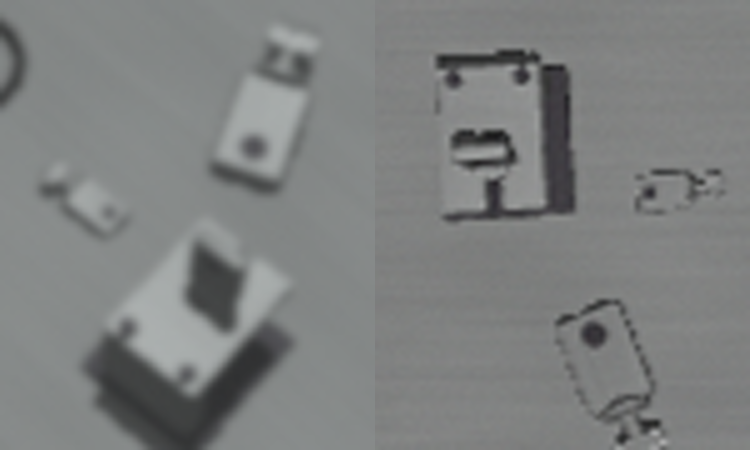

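View pics/b.png

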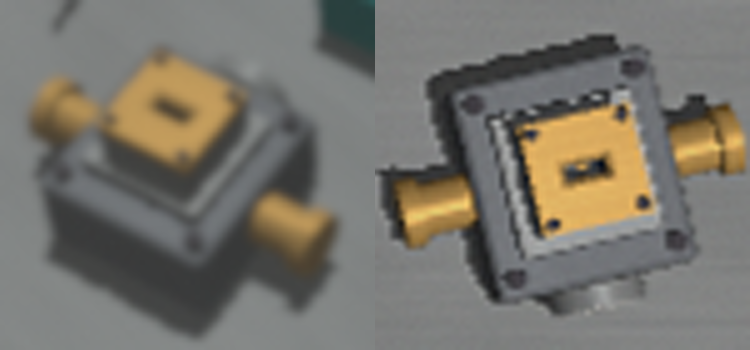

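```bash
cat > h.py <<'E'
import numpy as np,cv2
from rig import *
def bp(p,uv,z):
    R=np.array(p['R']);t=np.array(p['t']);d=R.T@np.array([(uv[0]-p['cx'])/p['fx'],(uv[1]-p['cy'])/p['fy'],1]);c=-R.T@t
    return c+d*(z-c[2])/d[2]
def proj(p,X):
    x=np.array(p['R'])@np.array(X)+p['t'];return np.array([p['cx']+p['fx']*x[0]/x[2],p['cy']+p['fy']*x[1]/x[2]])
def tri(p1,a,p2,b):
    A=[];B=[]
    for p,uv in((p1,a),(p2,b)):
        R=np.array(p['R']);t=np.array(p['t'])
        for i,(f,c) in enumerate(((p['fx'],p['cx']),(p['fy'],p['cy']))):
            k=(uv[i]-c)/f;A.append(R[i]-k*R[2]);B.append(k*t[2]-t[i])
    X,r,_,_=np.linalg.lstsq(np.array(A),np.array(B),rcond=None);return X,np.sqrt(r)
E
python3 - <<'E'
from h import *
import pickle
s=capture('scene');t=capture('top');pickle.dump((s,t),open('p0.pkl','wb'))
print(s['fx'],s['fy'],t['fx'],t['fy'])
a=lambda o,x,y:(o[0]+(x+.5)/5-.5,o[1]+(y+.5)/5-.5)
S=lambda x,y:a((175,120),x,y)
T=lambda x,y:a((300,160),x-375,y)
print('slot',bp(s,S(173,107),.1),bp(t,T(587,171),.1),tri(s,S(173,107),t,T(587,171)))
for n,p,box in(('s',s,(190,126,230,166)),('t',t,(320,178,365,212))):
    x0,y0,x1,y1=box
    hsv=cv2.cvtColor(p['img'],cv2.COLOR_BGR2HSV)
    m=((hsv[...,1]>90)&(hsv[...,0]>8)&(hsv[...,0]<35)&(hsv[...,2]>110)).astype(np.uint8)
    k=np.zeros_like(m);k[y0:y1,x0:x1]=m[y0:y1,x0:x1]
    nn,l,st,ce=cv2.connectedComponentsWithStats(k);i=1+np.argmax(st[1:,4]);
    c=max(cv2.findContours((l==i).astype(np.uint8),0,1)[0],key=cv2.contourArea)
    P=np.array([bp(p,q[0],.1)[:2] for q in c],np.float32)
    print(n,st[i],cv2.minAreaRect(P*1000))
H=lambda x,y:a((265,190),x,y);G=lambda x,y:a((170,150),x-375,y)
# holder: top view fork corners
for q in((437,65),(540,62),(545,213),(443,217)):print('fork top',bp(t,G(*q),.064))
for q in((106,327),(195,392),(290,280),(208,222)):print('fork scene',bp(s,H(*q),.064))
for q in((453,140),(507,137)):print('bow top?',bp(t,G(*q),.114))
for q in((187,240),(243,268)):print('bow scene?',bp(s,H(*q),.114))
E
```

```text
480.7089156969516 480.7089156969516 460.253590634321 460.253590634321
slot [ 0.50773085 -0.22221056  0.1       ] [ 0.51002074 -0.22074592  0.1       ] (array([ 0.5096382 , -0.21990911,  0.10391361]), array([0.00031878]))
s [190 131  32  22 388] ((513.826416015625, -232.2867889404297), (69.28663635253906, 91.59982299804688), 19.272382736206055)
t [328 181  28  26 480] ((511.1903381347656, -219.57789611816406), (64.8636703491211, 64.5671615600586), 13.198898315429688)
fork top [0.60560429 0.24047643 0.064     ]
fork top [0.60708735 0.17982622 0.064     ]
fork top [0.51824272 0.17656911 0.064     ]
fork top [0.51611042 0.23640898 0.064     ]
fork scene [0.60509566 0.1801796  0.064     ]
fork scene [0.59959825 0.23823497 0.064     ]
fork scene [0.5162962  0.23184773 0.064     ]
fork scene [0.52110234 0.1776485  0.064     ]
bow top? [0.55656136 0.22229304 0.114     ]
bow top? [0.55813385 0.19173573 0.114     ]
bow scene? [0.55783329 0.19052673 0.114     ]
bow scene? [0.54960874 0.22167358 0.114     ]
```

Run:
```python
from h import *
import pickle
s,t=pickle.load(open('p0.pkl','rb'))
def ov(p,box,k,segs):
    x,y,w,h=box
    im=cv2.resize(p['img'][y:y+h,x:x+w],(w*k,h*k),interpolation=cv2.INTER_NEAREST);raw=im.copy()
    for pts,c in segs:
        q=np.array([((proj(p,X)-(x,y)+.5)*k-.5) for X in pts]).round().astype(int);cv2.polylines(im,[q],True,c,1)
    return np.hstack([raw,im])
def box(o,yaw,x0,x1,y0,y1,z):
    R=np.array([[np.cos(yaw),-np.sin(yaw)],[np.sin(yaw),np.cos(yaw)]])
    return [np.r_[np.array(o)+R@np.array(v),z] for v in((x0,y0),(x1,y0),(x1,y1),(x0,y1))]
o=(.547,.2075);w=.035
segs=[(box(o,w,-.03,.06,-.03,.03,.064),(0,255,0)),(box(o,w,-.005,.005,-.016,.016,.114),(0,0,255)),(box(o,w,-.005,.005,-.016,.016,.068),(255,0,0)),(box(o,w,-.03,0,-.005,.005,.064),(0,255,255))]
a=ov(s,(278,228,50,50),8,segs);b=ov(t,(172,152,50,50),8,segs)
cv2.imwrite('pics/ovh.png',np.vstack([a,b])[:, :])
o=(.510,-.220);w=.23
segs=[(box(o,w,-.032,.032,-.032,.032,.1),(0,255,0)),(box(o,w,-.0045,.0045,-.0125,.0125,.1),(0,0,255)),(box(o,w,-.065,.065,-.06,.06,.06),(255,0,0))]
a=ov(s,(180,122,60,60),6,segs);b=ov(t,(310,165,60,60),6,segs)
cv2.imwrite('pics/ovv.png',np.vstack([a,b]))
```

```text
(no output)
```

View pics/ovh.png

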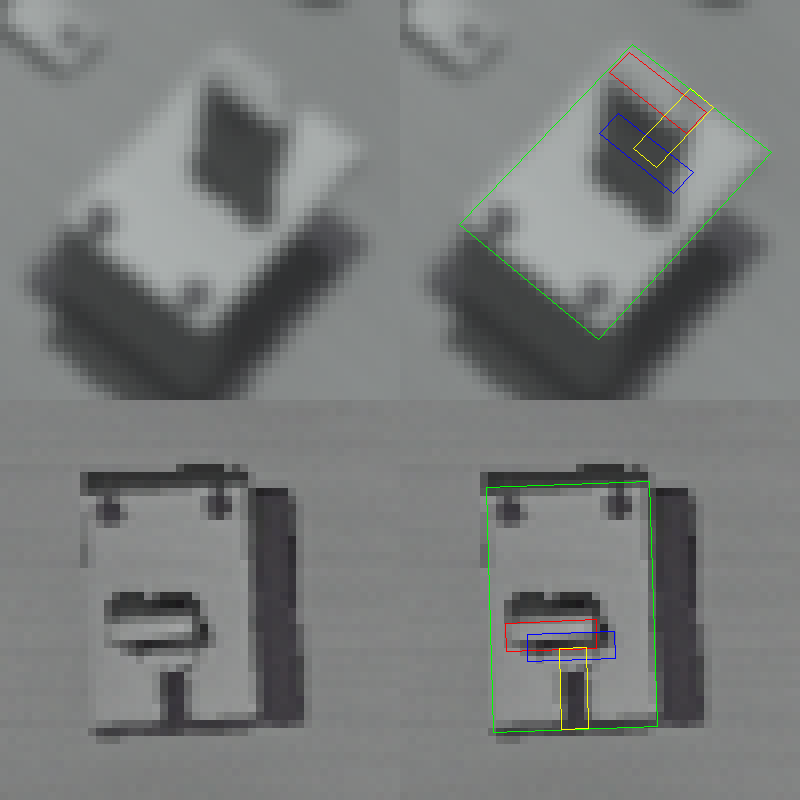

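View pics/ovv.png

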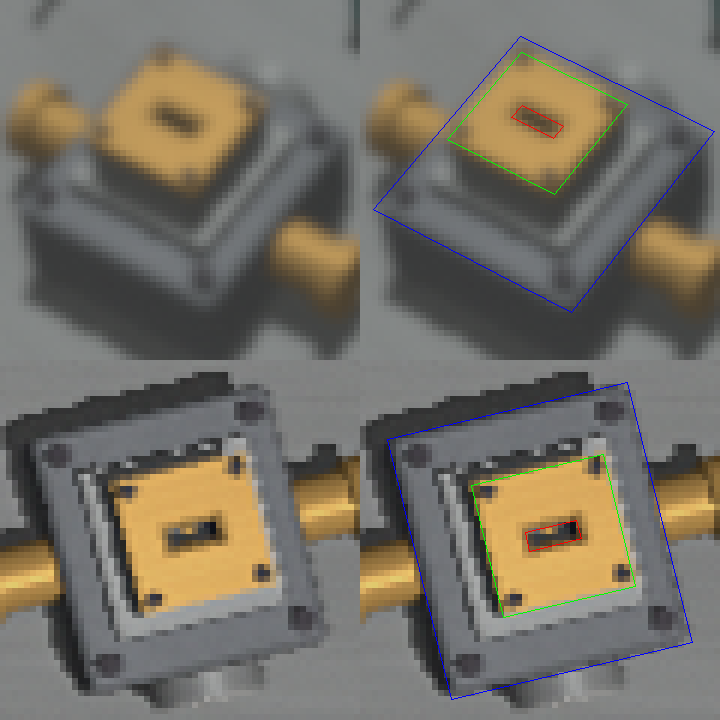

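```bash
python3 -m inch '[[3.58,-4.49,0,-0.138],[3.58,-4.49,0,-0.138],[3.58,-4.49,0,-0.138],[3.58,-4.49,0,-0.138],[3.58,-4.49,0,-0.138],[3.58,-4.49,0,-0.138],[3.58,-4.49,0,-0.138],[3.58,-4.49,0,-0.138]]' 1; python3 -m inch '[[0,0,0,0]]'
```

```text
time: 1.6
tool_pos: [0.5555, 0.201, 0.2104]
eef_rot: [2.213, 2.223, 0.012]
force: [-0.1, 0.6, -0.1]
gripper_width: 1.001
time: 1.72
tool_pos: [0.5579, 0.1976, 0.2106]
eef_rot: [2.218, 2.216, 0.012]
force: [0.1, 1.0, -0.9]
gripper_width: 1.0
```

```bash
python3 -m inch '[[-0.8,1.0,-2,0.03],[0,0,-2,0],[0,0,0,0]]' 1
python3 - <<'E'
from h import *
ims=[]
for n,(x,y,w,h) in(('scene',(255,170,100,100)),('top',(150,120,100,100))):
    p=capture(n);ims.append(cv2.resize(p['img'][y:y+h,x:x+w],None,fx=4,fy=4,interpolation=cv2.INTER_CUBIC))
    print(n,proj(p,read_state()['tool_pos']))
cv2.imwrite('pics/c.png',np.hstack(ims));print(read_state()['tool_pos'])
E
```

```text
time: 2.1
tool_pos: [0.5491, 0.2089, 0.1704]
eef_rot: [2.184, 2.252, 0.014]
force: [-0.2, -0.7, 0.2]
gripper_width: 0.996
scene [311.39002484 230.05338745]
top [186.35134722 177.63821692]
[0.55086638 0.20924078 0.17245291]
```

View pics/c.png

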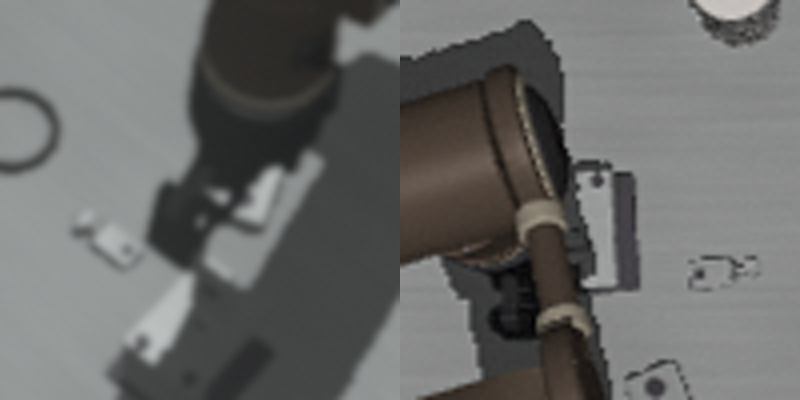

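```bash
python3 -m inch '[[0,-0.1,-3,0],[0,0,-3,0],[0,0,-2,0],[0,0,-1,0],[0,0,0,0]]' 1; python3 -m inch '[[0,0,0,0]]'
```

```text
time: 2.82
tool_pos: [0.5558, 0.2121, 0.0879]
eef_rot: [2.174, 2.249, 0.039]
force: [0.4, 0.2, -0.0]
gripper_width: 0.998
time: 2.95
tool_pos: [0.5567, 0.2125, 0.0891]
eef_rot: [2.173, 2.249, 0.042]
force: [0.7, 0.2, 0.5]
gripper_width: 1.001
```

```bash
cat >> h.py <<'E'
from scipy.spatial.transform import Rotation as Ro
def st():
    s=read_state();M=Ro.from_rotvec(s['eef_rot']).as_matrix()
    print(s['time'],'pos',np.round(s['tool_pos'],4),'z',np.round(M[:,2],3),'jaw',round(float(np.arctan2(M[1,1],M[0,1])),3),'F',np.round(s['force'],1),'M',np.round(s['ft_torque'],2),'w',s['gripper_width'],'q',np.round(s['qpos'],3))
E
python3 -c "
from h import *
st();st()"; python3 -m inch '[[0,0,0,0]]';python3 -c "
from h import *
st()"
```

```text
2.95 pos [0.5567 0.2125 0.0891] z [ 0.029  0.01  -1.   ] jaw 0.034 F [0.7 0.2 0.5] M [-0.03  0.   -0.02] w 1.0012901959763625 q [2.910e-01 3.720e-01 1.814e+00 1.000e-03 9.250e-01 2.560e-01]
2.95 pos [0.5567 0.2125 0.0891] z [ 0.029  0.01  -1.   ] jaw 0.034 F [0.7 0.2 0.5] M [-0.03  0.   -0.02] w 1.0012901959763625 q [2.910e-01 3.720e-01 1.814e+00 1.000e-03 9.250e-01 2.560e-01]
time: 3.08
tool_pos: [0.5575, 0.2128, 0.0903]
eef_rot: [2.172, 2.248, 0.045]
force: [-0.2, -0.2, -0.2]
gripper_width: 0.998
3.075 pos [0.5575 0.2128 0.0903] z [ 0.031  0.01  -0.999] jaw 0.034 F [-0.2 -0.2 -0.2] M [-0.02  0.02  0.03] w 0.998391888697949 q [2.910e-01 3.710e-01 1.813e+00 1.000e-03 9.260e-01 2.560e-01]
```

```bash
python3 -m inch '[[-0.8,-0.5,3,0],[0,0,3,0]]' 1;python3 -c "
from h import *
st()";python3 -m inch '[[0,0,-2,0]]' 1;python3 -c "
from h import *
st()"; python3 -m inch '[[0,0,-2,0]]' 1;python3 -c "
from h import *
st()"
```

```text
time: 3.32
tool_pos: [0.5476, 0.2071, 0.15]
eef_rot: [2.174, 2.25, 0.039]
force: [0.2, 1.2, 0.3]
gripper_width: 1.005
3.325 pos [0.5476 0.2071 0.15  ] z [ 0.026  0.009 -1.   ] jaw 0.034 F [0.2 1.2 0.3] M [0.01 0.02 0.01] w 1.0051328617342619 q [2.870e-01 2.770e-01 1.800e+00 1.000e-03 1.036e+00 2.520e-01]
time: 3.45
tool_pos: [0.5525, 0.2086, 0.1356]
eef_rot: [2.17, 2.245, 0.056]
force: [0.7, 0.5, 0.5]
gripper_width: 1.003
3.45 pos [0.5525 0.2086 0.1356] z [ 0.038  0.013 -0.999] jaw 0.034 F [0.7 0.5 0.5] M [ 0.01  0.01 -0.  ] w 1.0029156153069891 q [2.870e-01 2.960e-01 1.808e+00 1.000e-03 9.970e-01 2.520e-01]
time: 3.58
tool_pos: [0.5526, 0.2086, 0.1154]
eef_rot: [2.169, 2.245, 0.057]
force: [-0.1, -1.2, -0.6]
gripper_width: 1.003
3.575 pos [0.5526 0.2086 0.1154] z [ 0.039  0.013 -0.999] jaw 0.034 F [-0.1 -1.2 -0.6] M [0.01 0.03 0.01] w 1.0027805120070152 q [2.870e-01 3.210e-01 1.822e+00 1.000e-03 9.570e-01 2.510e-01]
```

```bash
python3 -c "
from h import *
np.set_printoptions(precision=4,suppress=True)
for i in range(5):
    s=read_state();print(s['time'],s['tool_pos'],s['qpos'],s['qvel'],s['eef_rot']);capture('top')
"
```

```text
3.575 [0.5526 0.2086 0.1154] [0.2865 0.3213 1.8218 0.0015 0.9572 0.2515] [-0.0005  0.1786  0.0674  0.0012 -0.3218  0.0013] [2.1693 2.2448 0.0571]
3.625 [0.551  0.2081 0.1127] [0.2865 0.3242 1.8242 0.0015 0.9558 0.2516] [ 0.0007 -0.0019  0.0152 -0.0023  0.0707  0.0008] [2.1709 2.2462 0.0517]
3.675 [0.5505 0.2079 0.1131] [0.2865 0.3238 1.8238 0.0014 0.9583 0.2515] [ 0.0021 -0.013  -0.018   0.0007  0.0239  0.0024] [2.1714 2.2469 0.0494]
3.725 [0.5511 0.2081 0.114 ] [0.2865 0.3231 1.8227 0.0015 0.959  0.2515] [ 0.001  -0.0132 -0.0222  0.0026  0.0038 -0.0001] [2.171  2.2465 0.0509]
3.775 [0.5518 0.2084 0.1147] [0.2866 0.3224 1.8218 0.0015 0.959  0.2515] [-0.001  -0.0106 -0.0169  0.0013 -0.0024 -0.0018] [2.1704 2.2459 0.0531]
```

```bash
cat > w.py <<'E'
from h import *
np.set_printoptions(precision=4,suppress=True)
import sys
def pr():
    s=read_state();M=Ro.from_rotvec(s['eef_rot']).as_matrix();j=float(np.arctan2(M[1,1],M[0,1]))
    print(round(s['time'],3),s['tool_pos'],'tilt',M[:2,2],'jaw %.3f'%j,'w %.3f'%s['gripper_width'],'F',np.round(s['force'],1),'M',np.round(s['ft_torque'],2))
pr()
for i in range(int(sys.argv[1])): capture('top');pr()
E
python3 -m inch '[[0,0,4,0]]' >/dev/null; python3 w.py 0; python3 -m inch '[[0,0,-4,0]]' >/dev/null; python3 w.py 2;python3 -m inch '[[0,0,4,0]]' >/dev/null; python3 w.py 0; python3 -m inch '[[0,0,-4,0]]' >/dev/null; python3 w.py 2
```

```text
3.95 [0.5493 0.2076 0.1523] tilt [0.0297 0.01  ] jaw 0.034 w 1.000 F [ 0.1 -0.2  1.6] M [ 0.03 -0.01  0.04]
4.075 [0.5575 0.21   0.1206] tilt [0.0481 0.0154] jaw 0.034 w 1.002 F [ 0.   0.2 -0.9] M [ 0.02  0.   -0.02]
4.125 [0.5487 0.2074 0.1102] tilt [0.029  0.0098] jaw 0.034 w 0.999 F [-2.8 -1.3 -4. ] M [-0.02  0.08  0.05]
4.175 [0.5461 0.2066 0.1094] tilt [0.0228 0.0079] jaw 0.034 w 0.999 F [-2.1 -0.1 -0.3] M [-0.03  0.11  0.01]
4.3 [0.542  0.2054 0.1458] tilt [0.0124 0.0049] jaw 0.034 w 0.996 F [0.4 0.1 0.8] M [0.09 0.02 0.01]
4.425 [0.5493 0.2076 0.1136] tilt [0.0286 0.0097] jaw 0.034 w 1.003 F [ 1.2  0.3 -0.5] M [-0.04  0.03  0.01]
4.475 [0.5407 0.205  0.1035] tilt [0.0099 0.0041] jaw 0.034 w 0.994 F [-2.7 -1.  -3.8] M [-0.05  0.13  0.01]
4.525 [0.5382 0.2043 0.1029] tilt [0.0042 0.0024] jaw 0.034 w 1.001 F [-1.2  0.2 -0.7] M [0.04 0.07 0.  ]
```

```bash
python3 -m inch '[[1.1,0.3,-2.5,0]]' 1 >/dev/null; python3 w.py 3
```

```text
4.65 [0.5504 0.2077 0.0799] tilt [0.0067 0.0032] jaw 0.034 w 1.000 F [0.7 0.1 0.1] M [ 0.01 -0.   -0.  ]
4.7 [0.5484 0.207  0.0754] tilt [0.0009 0.0015] jaw 0.034 w 1.000 F [ 0.3 -0.3 -0.7] M [ 0.05 -0.04 -0.02]
4.75 [0.5473 0.2067 0.076 ] tilt [-0.0012  0.0009] jaw 0.034 w 0.997 F [-1.3  0.7 -0. ] M [-0.   -0.02 -0.01]
4.8 [0.5479 0.2069 0.0772] tilt [0.0005 0.0013] jaw 0.034 w 1.006 F [ 0.6  0.2 -0.1] M [-0.03 -0.   -0.01]
```

```bash
python3 -m inch '[[0,0,-0.1,0]]' 0 >/dev/null; python3 w.py 10
```

```text
4.925 [0.5484 0.207  0.0775] tilt [0.0014 0.0016] jaw 0.034 w 0.818 F [-0.2  0.4  0.8] M [ 0.04  0.   -0.01]
4.975 [0.5482 0.207  0.0773] tilt [0.0012 0.0016] jaw 0.034 w 0.734 F [-0.7 -0.3 -0.1] M [-0.02  0.02 -0.04]
5.025 [0.5482 0.207  0.0773] tilt [0.0015 0.0016] jaw 0.034 w 0.650 F [ 0.3  0.2 -0.9] M [-0.02  0.03 -0.01]
5.075 [0.5483 0.2071 0.0773] tilt [0.0017 0.0017] jaw 0.034 w 0.558 F [ 0.8 -0.1  0.3] M [ 0.05 -0.02 -0.01]
5.125 [0.5483 0.207  0.0772] tilt [0.0017 0.0018] jaw 0.034 w 0.469 F [ 0.5 -0.5  0.4] M [ 0.01 -0.02  0.05]
5.175 [0.5483 0.207  0.0771] tilt [0.0016 0.0017] jaw 0.034 w 0.372 F [-0.6 -0.5 -0.8] M [-0.03 -0.07  0.06]
5.225 [0.5482 0.207  0.0769] tilt [0.0015 0.0017] jaw 0.034 w 0.282 F [ 0.8 -0.1  0.5] M [ 0.02 -0.02  0.03]
5.275 [0.5481 0.207  0.0768] tilt [0.0012 0.0016] jaw 0.034 w 0.189 F [0.3 0.2 0.8] M [-0.01 -0.04  0.  ]
5.325 [0.5481 0.207  0.0767] tilt [0.0011 0.0015] jaw 0.034 w 0.107 F [-1.5  1.3  2.3] M [0.   0.22 0.04]
5.375 [0.5481 0.207  0.0767] tilt [0.0009 0.0016] jaw 0.034 w 0.097 F [-0.2 -0.5  1. ] M [0.02 0.06 0.01]
5.425 [0.5481 0.207  0.0767] tilt [0.0009 0.0015] jaw 0.034 w 0.093 F [-0.4 -0.8  2.5] M [-0.02  0.15  0.04]
```

```bash
python3 - <<'E'
from h import *
p=capture('scene');x,y,w,h=265,180,80,80
cv2.imwrite('pics/d.png',cv2.resize(p['img'][y:y+h,x:x+w],None,fx=7,fy=7,interpolation=cv2.INTER_CUBIC))
E
python3 w.py 0
```

```text
5.475 [0.5481 0.207  0.0767] tilt [0.0008 0.0015] jaw 0.034 w 0.096 F [-0.9 -0.4  3.7] M [-0.02  0.17  0.03]
```

View pics/d.png

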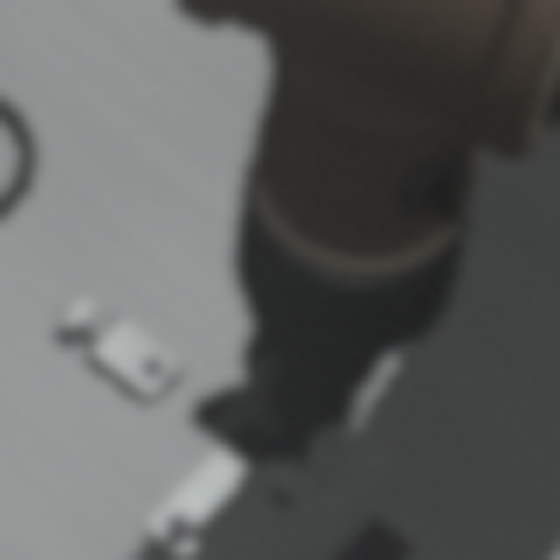

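```bash
python3 -m inch '[[-0.8,-0.03,0.15,0]]' 0 >/dev/null; python3 w.py 0; python3 -m inch '[[-1,-0.03,0,0]]' 0 >/dev/null; python3 w.py 0
```

```text
5.6 [0.5401 0.2066 0.0781] tilt [0.0009 0.0015] jaw 0.034 w 0.093 F [ 0.6  0.1 -0.4] M [-0.04 -0.06 -0.01]
5.725 [0.5292 0.2062 0.0778] tilt [0.0002 0.0014] jaw 0.034 w 0.098 F [-1.6  0.9 -1.9] M [-0.02  0.02  0.02]
```

Sliding freely with no binding; continue.

```bash
python3 -m inch '[[-1.2,-0.04,0.05,0],[-1.2,-0.04,0,0]]' 0 >/dev/null; python3 w.py 0; python3 -m inch '[[-1.2,-0.04,0,0],[-0.6,-0.02,0,0]]' 0 >/dev/null; python3 w.py 1
```

```text
5.975 [0.5023 0.2051 0.0776] tilt [-0.0018  0.0008] jaw 0.034 w 0.097 F [-0.2 -0.7 -1.8] M [0.02 0.03 0.02]
6.225 [0.4817 0.2042 0.0773] tilt [-0.0029  0.0005] jaw 0.034 w 0.092 F [ 0.5  0.3 -1.2] M [-0.04 -0.02 -0.02]
6.275 [0.4809 0.2042 0.0772] tilt [-0.0041  0.0002] jaw 0.034 w 0.100 F [-0.9 -0.5 -0.7] M [0.   0.06 0.01]
```

```bash
python3 -m inch '[[0,0,4,0],[0,0,5,0],[0,0,3.5,0]]' 0 >/dev/null; python3 w.py 2
python3 - <<'E'
from h import *
import pickle
a=capture('scene');b=capture('top');pickle.dump((a,b),open('p1.pkl','wb'))
s=read_state();print([proj(p,s['tool_pos']) for p in(a,b)])
x,y,w,h=270,110,100,120
x2,y2=150,150
f=lambda p,x,y:cv2.resize(p['img'][y:y+110,x:x+80],None,fx=5,fy=5,interpolation=cv2.INTER_CUBIC)
cv2.imwrite('pics/e.png',np.hstack([f(a,270,150),f(b,160,150)]))
E
```

```text
6.65 [0.4773 0.203  0.2016] tilt [-0.0115 -0.0024] jaw 0.034 w 0.093 F [ 0.4  0.5 -1. ] M [ 0.04 -0.1  -0.05]
6.7 [0.4803 0.2041 0.2066] tilt [-0.0039  0.0001] jaw 0.035 w 0.099 F [1.6 0.7 2.1] M [ 0.04 -0.06 -0.02]
6.75 [0.4804 0.2041 0.2045] tilt [-0.0037  0.0002] jaw 0.035 w 0.096 F [ 0.4 -0.3 -0.7] M [-0.   -0.05 -0.  ]
[array([329.92245839, 204.5150788 ]), array([186.86815718, 204.7069304 ])]
```

View pics/e.png

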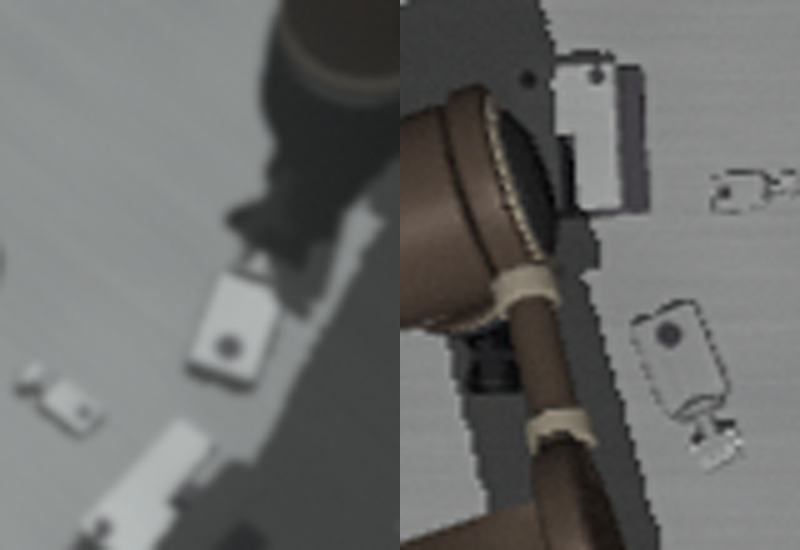

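```bash
python3 -m inch '[[0.37,-5,0,0.024],[0.37,-5.2,0,0.024],[0.37,-5.2,0,0.024],[0.37,-5.2,0,0.024],[0.37,-5.2,0,0.024],[0.37,-5.2,0,0.024],[0.37,-5,0,0.024],[0.37,-3,0,0.024]]' 0 >/dev/null; python3 w.py 3
```

```text
7.85 [ 0.4941 -0.1948  0.1807] tilt [-0.0399 -0.0018] jaw 0.239 w 0.097 F [-0.4  0.9 -1.5] M [-0.   -0.02 -0.02]
7.9 [ 0.4945 -0.1982  0.1806] tilt [-0.0394 -0.0055] jaw 0.239 w 0.100 F [ 0.3 -2.8 -1. ] M [-0.14 -0.11 -0.03]
7.95 [ 0.4944 -0.1956  0.1807] tilt [-0.0398 -0.0026] jaw 0.237 w 0.092 F [-0.1  0.4 -0.7] M [ 0.02  0.01 -0.08]
8.0 [ 0.4942 -0.1937  0.1808] tilt [-0.0401 -0.001 ] jaw 0.237 w 0.097 F [-0.7  0.1 -2. ] M [-0.    0.01  0.01]
```

```bash
python3 -m inch '[[0.5,-1,4,-0.005]]' 0 >/dev/null; python3 w.py 2;python3 -m inch '[[0.3,-1.5,-4,0]]' 0 >/dev/null; python3 w.py 0; python3 -m inch '[[0,0,4,0]]' 0 >/dev/null; python3 w.py 2
```

```text
8.125 [ 0.495  -0.2006  0.2155] tilt [-0.0516  0.0059] jaw 0.233 w 0.095 F [-0.4  0.2 -0.1] M [-0.04 -0.09 -0.01]
8.175 [ 0.5006 -0.2045  0.2237] tilt [-0.0379 -0.0024] jaw 0.232 w 0.096 F [ 2.9 -0.8  3.3] M [-0.08 -0.17  0.  ]
8.225 [ 0.5016 -0.2044  0.2234] tilt [-0.0348 -0.0033] jaw 0.232 w 0.097 F [ 1.  -0.1  0.8] M [ 0.03 -0.07 -0.02]
8.35 [ 0.5076 -0.219   0.1859] tilt [-0.0273 -0.0061] jaw 0.234 w 0.095 F [ 0.6  0.1 -1.7] M [-0.01 -0.05 -0.02]
8.475 [ 0.5012 -0.215   0.2155] tilt [-0.0462  0.004 ] jaw 0.235 w 0.097 F [ 0.6  1.1 -0.5] M [ 0.05 -0.05  0.01]
8.525 [ 0.5077 -0.2177  0.2264] tilt [-0.029  -0.0044] jaw 0.235 w 0.095 F [ 2.4 -1.6  3.1] M [-0.01 -0.12 -0.01]
8.575 [ 0.5095 -0.2186  0.2273] tilt [-0.0236 -0.0073] jaw 0.235 w 0.097 F [ 1.2 -0.7 -0.6] M [-0.04 -0.11  0.04]
```

```bash
for i in 1 2; do python3 -m inch '[[0,0,-5,0]]' 0 >/dev/null; python3 -m inch '[[0,0,5,0]]' 0 >/dev/null; python3 w.py 2;done
```

```text
8.825 [ 0.5024 -0.2125  0.215 ] tilt [-0.0427  0.0035] jaw 0.237 w 0.098 F [ 0.7 -0.2 -0.1] M [ 0.01 -0.05 -0.04]
8.875 [ 0.5125 -0.2174  0.2304] tilt [-0.0169 -0.0097] jaw 0.237 w 0.095 F [ 3.  -1.2  5.5] M [-0.07 -0.19 -0.  ]
8.925 [ 0.5161 -0.2194  0.2329] tilt [-0.0074 -0.0146] jaw 0.237 w 0.096 F [ 1.3 -1.6  2.1] M [-0.04 -0.09 -0.05]
9.175 [ 0.5099 -0.214   0.2218] tilt [-0.0237 -0.0056] jaw 0.239 w 0.097 F [ 0.5 -0.3 -1.6] M [ 0.   -0.01  0.01]
9.225 [ 0.5205 -0.2193  0.2379] tilt [ 0.0036 -0.0193] jaw 0.239 w 0.098 F [ 2.2 -0.8  5.7] M [-0.05 -0.19 -0.04]
9.275 [ 0.5243 -0.2213  0.2407] tilt [ 0.0135 -0.0244] jaw 0.239 w 0.094 F [ 1.  -0.9  1.2] M [-0.11 -0.05 -0.01]
```

```bash
python3 -m inch '[[-0.6,0.1,-3,-0.007],[-0.6,0.1,-3,0]]' 0 >/dev/null; python3 w.py 3;python3 - <<'E'
from h import *
import pickle
a=capture('scene');b=capture('top');pickle.dump((a,b),open('p2.pkl','wb'))
f=lambda p,x,y:cv2.resize(p['img'][y:y+90,x:x+80],None,fx=5,fy=5,interpolation=cv2.INTER_CUBIC)
cv2.imwrite('pics/f.png',np.hstack([f(a,170,90),f(b,300,150)]))
E
```

```text
9.525 [ 0.518  -0.2203  0.1854] tilt [ 0.0292 -0.0318] jaw 0.234 w 0.093 F [-0.4  0.2 -1.2] M [ 0.03  0.01 -0.  ]
9.575 [ 0.5145 -0.2187  0.1808] tilt [ 0.0216 -0.028 ] jaw 0.234 w 0.096 F [-1.9  1.4 -3.5] M [ 0.11  0.13 -0.02]
9.625 [ 0.5144 -0.2187  0.1819] tilt [ 0.0202 -0.0273] jaw 0.234 w 0.101 F [-0.2  0.4 -1.9] M [0.05 0.05 0.02]
9.675 [ 0.5158 -0.2195  0.1837] tilt [ 0.0229 -0.0287] jaw 0.233 w 0.098 F [-0.7 -0.8 -0.3] M [ 0.01 -0.02  0.04]
```

View pics/f.png

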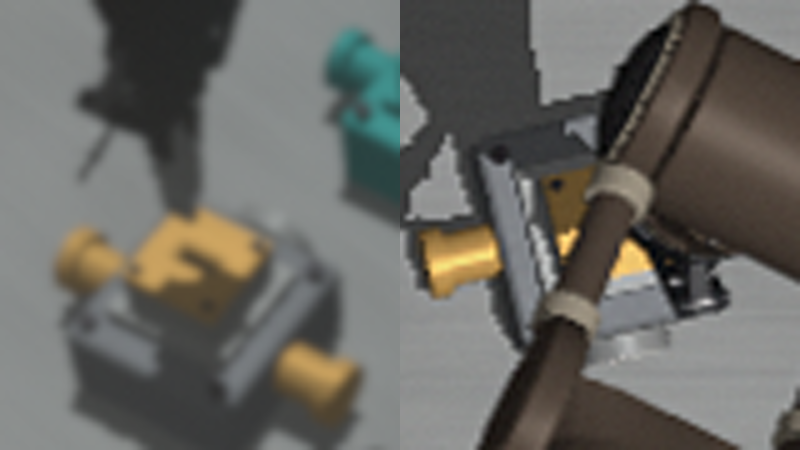

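```bash
cat > ov.py <<'E'
from h import *
import pickle,sys
a,b=pickle.load(open(sys.argv[1],'rb'));s=eval(sys.argv[3]) if len(sys.argv)>3 else None
st_=read_state();M=Ro.from_rotvec(st_['eef_rot']).as_matrix();P=np.array(st_['tool_pos'])
off=.0387
def kp(x,y,z): # key coords: x along jaw, z up from tip
    tip=P+M[:,2]*off; return tip+M[:,1]*x+M[:,0]*y-M[:,2]*z
x0,y0,w,h,k=170,90,90,90,8
im=cv2.resize(a['img'][y0:y0+h,x0:x0+w],None,fx=k,fy=k,interpolation=cv2.INTER_CUBIC)
def dr(pts,c):
    q=np.array([((proj(a,X)-(x0,y0)+.5)*k-.5) for X in pts]).round().astype(int);cv2.polylines(im,[q],True,c,1)
for z in(0,.014):dr([kp(*v,z) for v in((-.003,-.011),(.003,-.011),(.003,.011),(-.003,.011))],(0,0,255))
dr([kp(.012*np.cos(t),.012*np.sin(t),.026) for t in np.linspace(0,6.2,20)],(255,0,0))
for z in(.03,.076):dr([kp(*v,z) for v in((-.005,-.016),(.005,-.016),(.005,.016),(-.005,.016))],(0,255,255))
o=np.array((.510,-.220));c,s_=np.cos(.23),np.sin(.23);R=np.array([[c,-s_],[s_,c]])
for hx,hy in((.032,.032),(.0045,.0125)):dr([np.r_[o+R@np.array(v),.1] for v in((-hx,-hy),(hx,-hy),(hx,hy),(-hx,hy))],(0,255,0))
cv2.imwrite(sys.argv[2],im[:600])
E
python3 ov.py p2.pkl pics/g.png
```

View pics/g.png

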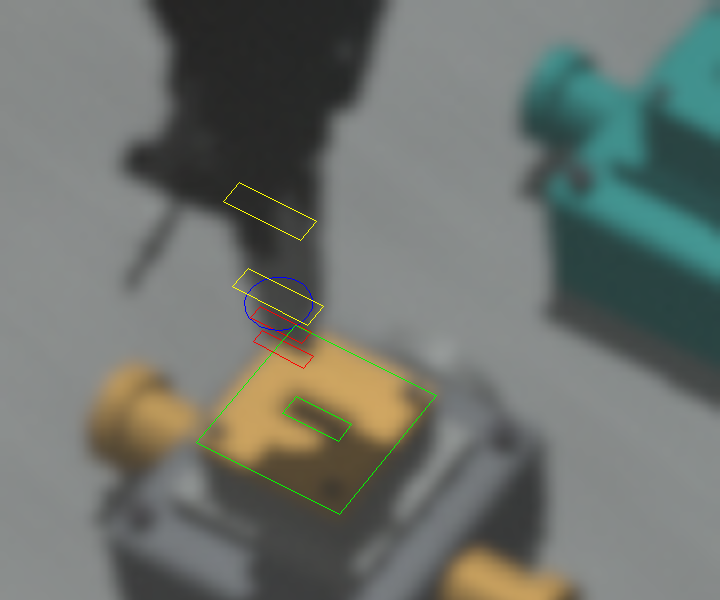

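Run:
```python
import pickle,cv2,numpy as np
a,b=pickle.load(open('p2.pkl','rb'))
im=a['img'][112:152,190:235]
im=np.clip(im.astype(float)*1.5,0,255).astype(np.uint8)
cv2.imwrite('pics/g2.png',cv2.resize(im,None,fx=14,fy=14,interpolation=cv2.INTER_NEAREST))
```

```text
(no output)
```

View pics/g2.png

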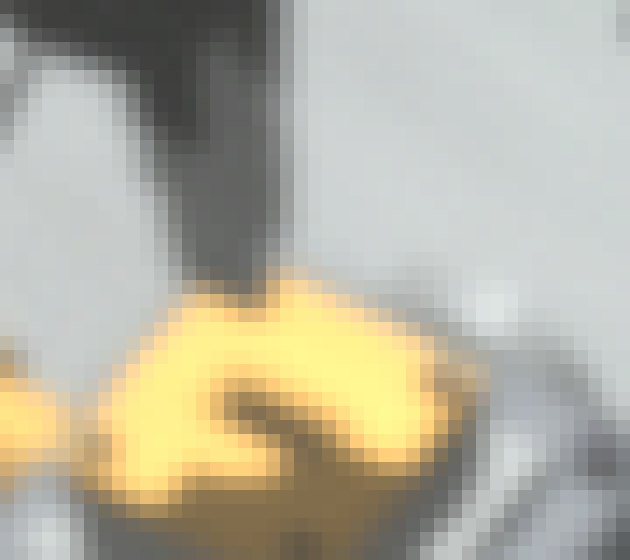

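```bash
python3 -m inch '[[-0.6,0,-2.6,0]]' 0 >/dev/null; python3 w.py 2;python3 - <<'E'
from h import *
import pickle
a=capture('scene');pickle.dump((a,a),open('p3.pkl','wb'))
im=a['img'][105:155,180:240]
im=np.clip(im.astype(float)*1.5,0,255).astype(np.uint8)
cv2.imwrite('pics/i.png',cv2.resize(im,None,fx=12,fy=12,interpolation=cv2.INTER_NEAREST))
E
python3 w.py 0; python3 ov.py p3.pkl pics/i2.png
```

```text
9.9 [ 0.5161 -0.2225  0.1644] tilt [ 0.0367 -0.0357] jaw 0.234 w 0.097 F [ 0.2 -0.3 -1.1] M [-0.05 -0.01  0.  ]
9.95 [ 0.5115 -0.2206  0.1591] tilt [ 0.0271 -0.0311] jaw 0.234 w 0.094 F [-1.6  1.1 -4. ] M [0.08 0.16 0.  ]
10.0 [ 0.5108 -0.2201  0.1593] tilt [ 0.0249 -0.0298] jaw 0.233 w 0.100 F [-0.7  0.1 -1.1] M [ 0.04 -0.01  0.01]
10.05 [ 0.5117 -0.2205  0.1603] tilt [ 0.0267 -0.0306] jaw 0.233 w 0.096 F [-0.4 -0.3 -1. ] M [ 0.04 -0.04  0.02]
```

View pics/i.png

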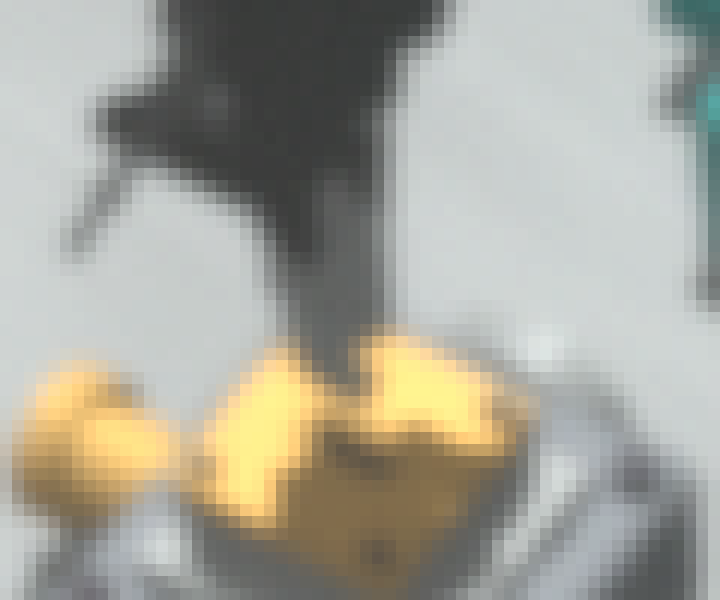

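View pics/i2.png

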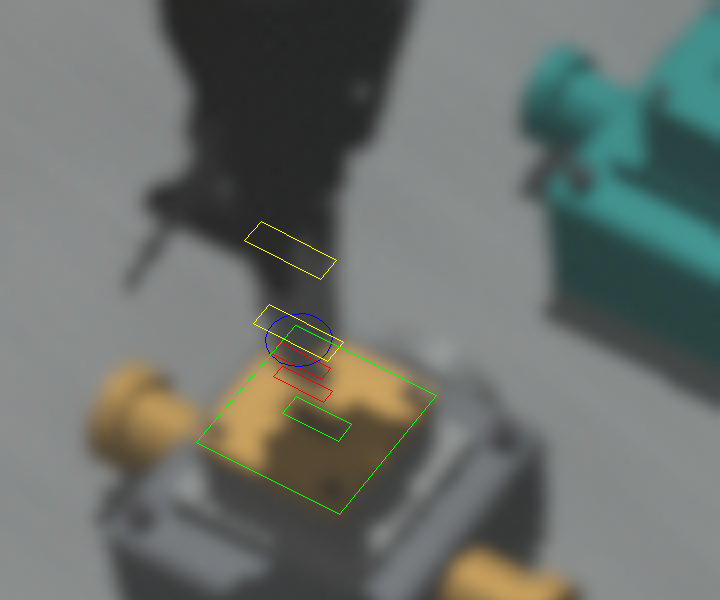

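```bash
for i in 1 2; do python3 -m inch '[[0.2,-0.1,4,0]]' 0 >/dev/null; python3 -m inch '[[0.2,-0.1,-3.5,0]]' 0 >/dev/null; python3 w.py 2;done
```

```text
10.3 [ 0.5218 -0.2253  0.1729] tilt [ 0.0394 -0.0369] jaw 0.234 w 0.098 F [-0.1  0.2 -1.1] M [ 0.05  0.02 -0.02]
10.35 [ 0.5152 -0.222   0.1636] tilt [ 0.0241 -0.029 ] jaw 0.233 w 0.101 F [-1.4  0.8 -5.1] M [0.1  0.11 0.02]
10.4 [ 0.5128 -0.2207  0.1627] tilt [ 0.0182 -0.026 ] jaw 0.233 w 0.099 F [-1.  -0.3 -1.7] M [0.05 0.12 0.05]
10.65 [ 0.5205 -0.2244  0.1733] tilt [ 0.0254 -0.0296] jaw 0.233 w 0.095 F [ 0.9  0.  -2.1] M [-0.02  0.01  0.02]
10.7 [ 0.5139 -0.221   0.1639] tilt [ 0.0098 -0.0215] jaw 0.233 w 0.098 F [-2.2  1.3 -5.2] M [0.07 0.11 0.04]
10.75 [ 0.5116 -0.2199  0.1631] tilt [ 0.0044 -0.0188] jaw 0.233 w 0.097 F [-1.2  0.8 -1.2] M [ 0.08  0.05 -0.  ]
```

```bash
python3 -m inch '[[0,-0.2,-1.5,0]]' 0 >/dev/null; python3 w.py 2;python3 -m inch '[[0,-0.1,-1,0]]' 0 >/dev/null; python3 w.py 2
```

```text
10.875 [ 0.5128 -0.2224  0.1496] tilt [ 0.0071 -0.0201] jaw 0.233 w 0.099 F [ 0.  -0.6 -0. ] M [ 0.01 -0.01  0.03]
10.925 [ 0.5105 -0.2216  0.1463] tilt [ 0.0019 -0.0177] jaw 0.233 w 0.101 F [ 0.6  0.3 -2.2] M [ 0.02 -0.    0.08]
10.975 [ 0.5101 -0.2213  0.1465] tilt [ 0.0009 -0.0171] jaw 0.233 w 0.095 F [-0.1 -0.5 -0.2] M [-0.02  0.03 -0.05]
11.1 [ 0.5111 -0.2228  0.1373] tilt [ 0.0031 -0.0182] jaw 0.233 w 0.098 F [ 0.1  0.3 -0.4] M [-0.02 -0.01 -0.04]
11.15 [ 0.5094 -0.2221  0.1351] tilt [-0.0006 -0.0164] jaw 0.233 w 0.098 F [-0.8  0.1 -2.4] M [0.05 0.04 0.  ]
11.2 [ 0.5091 -0.2219  0.1353] tilt [-0.0015 -0.0158] jaw 0.233 w 0.096 F [-0.8  0.3 -1.3] M [ 0.06  0.03 -0.01]
```

```bash
python3 -m inch '[[0.15,0,-0.6,0]]' 0 >/dev/null; python3 w.py 2;python3 -m inch '[[0,0,-0.6,0]]' 0 >/dev/null; python3 w.py 2
```

```text
11.325 [ 0.5112 -0.2221  0.1297] tilt [-0.0002 -0.0163] jaw 0.233 w 0.088 F [-0.4  0.2 -0.4] M [ 0.14  0.03 -0.02]
11.375 [ 0.5105 -0.2217  0.1284] tilt [-0.002  -0.0153] jaw 0.233 w 0.098 F [ 0.3  0.1 -1.1] M [0.05 0.01 0.03]
11.425 [ 0.5103 -0.2216  0.1286] tilt [-0.0025 -0.0152] jaw 0.233 w 0.098 F [-0.   0.3 -0.8] M [ 0.02 -0.04  0.  ]
11.55 [ 0.5106 -0.2221  0.1233] tilt [-0.002  -0.0162] jaw 0.233 w 0.100 F [-2.9 -0.3  3.1] M [-0.13  0.52 -0.01]
11.6 [ 0.5096 -0.2217  0.1219] tilt [-0.0042 -0.0155] jaw 0.233 w 0.096 F [-1.3 -0.6 -1.3] M [-0.    0.14 -0.04]
11.65 [ 0.5094 -0.2214  0.1218] tilt [-0.0045 -0.0148] jaw 0.233 w 0.094 F [-1.1  0.1 -1.5] M [0.01 0.26 0.05]
```

```bash
python3 -m inch '[[-0.05,0,-0.5,0]]' 0 >/dev/null; python3 w.py 2;python3 -m inch '[[0,0,-0.5,0]]' 0 >/dev/null; python3 w.py 2
```

```text
11.775 [ 0.5098 -0.2221  0.1184] tilt [-0.0028 -0.016 ] jaw 0.233 w 0.097 F [-3.6  1.  13.7] M [ 0.24  0.65 -0.03]
11.825 [ 0.5097 -0.2219  0.1177] tilt [-0.0029 -0.0156] jaw 0.233 w 0.103 F [-0.4  1.1  1.4] M [-0.01  0.1   0.01]
11.875 [ 0.5095 -0.2218  0.1174] tilt [-0.003  -0.0155] jaw 0.233 w 0.095 F [-0.3  0.1  0.7] M [-0.1   0.1   0.05]
12.0 [ 0.5104 -0.2223  0.114 ] tilt [-0.0013 -0.0165] jaw 0.233 w 0.096 F [-3.   1.8 16.7] M [ 0.23  0.71 -0.03]
12.05 [ 0.5104 -0.2222  0.1137] tilt [-0.0013 -0.0163] jaw 0.233 w 0.095 F [-0.3  0.6  3.4] M [0.06 0.26 0.01]
12.1 [ 0.5104 -0.2222  0.1135] tilt [-0.0012 -0.0164] jaw 0.233 w 0.098 F [-1.4 -0.6  3.4] M [ 0.05  0.2  -0.02]
```

Two pin-like resistances passed (13.7, 16.7 N). Press on until the force rises sharply.

```bash
python3 -m inch '[[0,0,-0.4,0]]' 0 >/dev/null; python3 w.py 2;python3 -m inch '[[0,0,-0.4,0]]' 0 >/dev/null; python3 w.py 2
```

```text
12.225 [ 0.5112 -0.2226  0.1125] tilt [-0.0005 -0.0168] jaw 0.233 w 0.098 F [-8.4  3.5 28.4] M [ 0.75  1.72 -0.02]
12.275 [ 0.5111 -0.2225  0.1126] tilt [-0.0007 -0.0166] jaw 0.233 w 0.099 F [-5.3  3.2 16.3] M [ 0.56  1.13 -0.01]
12.325 [ 0.5111 -0.2225  0.1126] tilt [-0.0006 -0.0166] jaw 0.233 w 0.096 F [-5.4  2.2 15.8] M [ 0.47  1.12 -0.03]
12.45 [ 0.5112 -0.2226  0.1126] tilt [-0.0015 -0.0164] jaw 0.233 w 0.099 F [-8.7  3.4 25.9] M [0.92 1.85 0.01]
12.5 [ 0.5112 -0.2226  0.1126] tilt [-0.0015 -0.0163] jaw 0.233 w 0.098 F [-8.2  2.7 21.5] M [ 0.75  1.66 -0.1 ]
12.55 [ 0.5112 -0.2226  0.1126] tilt [-0.0014 -0.0164] jaw 0.233 w 0.095 F [-8.3  2.5 21.9] M [ 0.78  1.62 -0.01]
```

```bash
python3 - <<'E'
from h import *
import pickle
a=capture('scene');pickle.dump((a,a),open('p4.pkl','wb'))
im=a['img'][105:155,180:240]
im=np.clip(im.astype(float)*1.7,0,255).astype(np.uint8)
cv2.imwrite('pics/j.png',cv2.resize(im,None,fx=12,fy=12,interpolation=cv2.INTER_NEAREST))
E
python3 w.py 0; python3 ov.py p4.pkl pics/j2.png
```

```text
12.6 [ 0.5112 -0.2226  0.1126] tilt [-0.0013 -0.0165] jaw 0.233 w 0.099 F [-7.2  2.6 22. ] M [ 0.75  1.61 -0.05]
```

View pics/j.png

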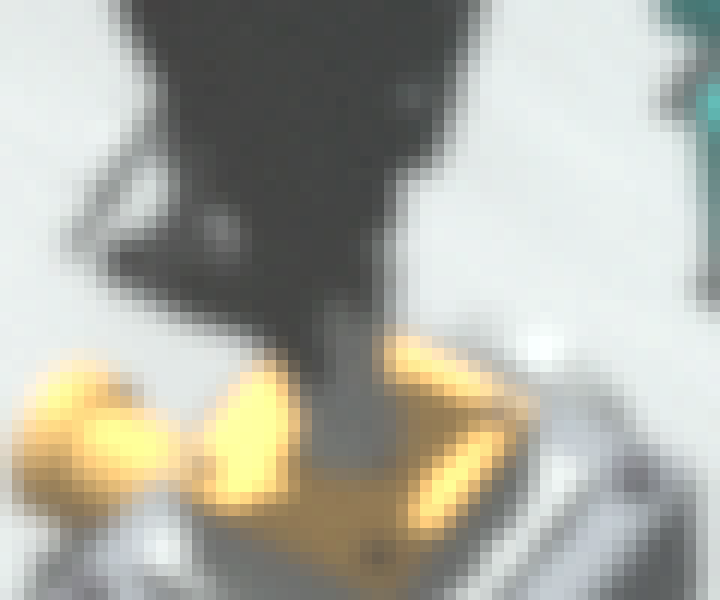

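View pics/j2.png

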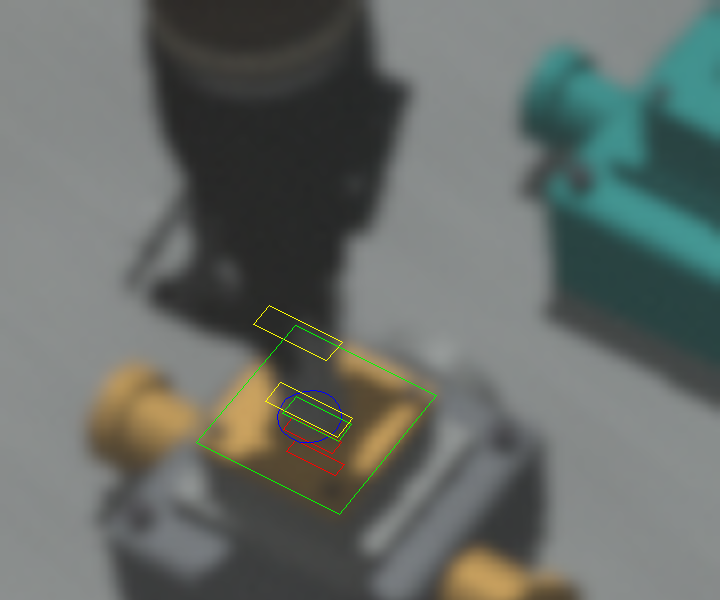

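```bash
python3 -m inch '[[-0.1,0.05,-0.2,-0.15]]' 0 >/dev/null; python3 w.py 1; python3 -m inch '[[0,0,-0.2,-0.15]]' 0 >/dev/null; python3 w.py 1
```

```text
12.725 [ 0.5108 -0.2222  0.1127] tilt [-0.0023 -0.0165] jaw 0.079 w 0.098 F [-1.4  1.1  3.9] M [0.21 0.26 0.07]
12.775 [ 0.5109 -0.2223  0.1127] tilt [-0.0022 -0.0167] jaw 0.074 w 0.094 F [-3.3  1.4 11.1] M [ 0.34  0.62 -0.02]
12.9 [ 0.5111 -0.2224  0.1127] tilt [-0.0046 -0.0164] jaw -0.080 w 0.098 F [-4.9  1.9 12.1] M [0.42 0.93 0.07]
12.95 [ 0.5111 -0.2224  0.1127] tilt [-0.0048 -0.0163] jaw -0.084 w 0.095 F [-3.7  1.4 10.8] M [ 0.35  0.86 -0.02]
```

```bash
python3 -m inch '[[0,0,-0.2,-0.17],[0,0,-0.15,-0.17],[0,0,-0.15,-0.17]]' 0 >/dev/null; python3 w.py 1; python3 -m inch '[[0,0,-0.15,-0.17],[0,0,-0.15,-0.17]]' 0 >/dev/null; python3 w.py 1
```

```text
13.325 [ 0.511  -0.2221  0.1127] tilt [-0.0136 -0.0109] jaw -0.610 w 0.096 F [-4.6  2.1  8.9] M [0.32 0.71 0.13]
13.375 [ 0.511  -0.2222  0.1127] tilt [-0.0137 -0.0108] jaw -0.614 w 0.093 F [-3.5  1.6 10.1] M [0.32 0.76 0.08]
13.625 [ 0.511  -0.222   0.1127] tilt [-0.0171 -0.0053] jaw -0.964 w 0.096 F [-3.3  1.4  9.8] M [0.26 0.72 0.07]
13.675 [ 0.5111 -0.222   0.1127] tilt [-0.0171 -0.0052] jaw -0.969 w 0.097 F [-3.9  1.1  9.7] M [0.27 0.71 0.03]
```

```bash
python3 -m inch '[[0,0,-0.15,-0.17],[0,0,-0.15,-0.15]]' 0 >/dev/null; python3 w.py 1; python3 -m inch '[[0,0,-0.15,-0.1]]' 0 >/dev/null; python3 w.py 1; python3 -m inch '[[0,0,-0.15,-0.1]]' 0 >/dev/null; python3 w.py 2
```

```text
13.925 [ 0.5112 -0.222   0.1128] tilt [-0.0185  0.0006] jaw -1.297 w 0.095 F [-2.6  1.2  9. ] M [0.28 0.72 0.14]
13.975 [ 0.5112 -0.222   0.1128] tilt [-0.0184  0.0007] jaw -1.301 w 0.096 F [-3.6  0.7 10.3] M [0.32 0.68 0.12]
14.1 [ 0.5112 -0.222   0.1128] tilt [-0.0186  0.0026] jaw -1.404 w 0.095 F [-3.   1.3  8.9] M [0.31 0.75 0.16]
14.15 [ 0.5112 -0.222   0.1128] tilt [-0.0186  0.0027] jaw -1.407 w 0.094 F [-4.1  0.6  9.6] M [0.3  0.74 0.07]
14.275 [ 0.5113 -0.222   0.1128] tilt [-0.0185  0.0044] jaw -1.509 w 0.097 F [-3.3  1.2  9.5] M [0.35 0.66 0.52]
14.325 [ 0.5113 -0.222   0.1128] tilt [-0.0186  0.0044] jaw -1.511 w 0.098 F [-3.2  1.6  9. ] M [0.38 0.7  0.35]
14.375 [ 0.5112 -0.222   0.1128] tilt [-0.0186  0.0044] jaw -1.507 w 0.098 F [-3.3  1.2  9.6] M [0.3  0.72 0.39]
```

```bash
python3 -m inch '[[0,0,-0.2,-0.08]]' 0 >/dev/null; python3 w.py 3; python3 -m inch '[[0,0,-0.2,-0.08]]' 0 >/dev/null; python3 w.py 6;  python3 - <<'E'
from h import *
b=capture('scene')
x,y,w,h=175,100,70,60
im=np.clip(b['img'][y:y+h,x:x+w].astype(float)*1.7,0,255).astype(np.uint8)
cv2.imwrite('pics/k.png',cv2.resize(im,None,fx=10,fy=10,interpolation=cv2.INTER_CUBIC));cv2.imwrite('pics/k2.png',b['img'])
E
```

```text
14.5 [ 0.5115 -0.2222  0.1127] tilt [-0.0183  0.005 ] jaw -1.585 w 0.099 F [-3.6  2.6 12.8] M [0.42 0.75 0.99]
14.55 [ 0.5116 -0.2222  0.1128] tilt [-0.0182  0.0048] jaw -1.587 w 0.095 F [-3.4  2.2 11.3] M [0.37 0.71 0.9 ]
14.6 [ 0.5115 -0.2222  0.1127] tilt [-0.0183  0.0048] jaw -1.584 w 0.100 F [-3.3  1.3 11.3] M [0.4  0.73 0.81]
14.65 [ 0.5115 -0.2222  0.1128] tilt [-0.0183  0.0048] jaw -1.583 w 0.098 F [-3.7  2.9  9.7] M [0.36 0.75 0.76]
14.775 [ 0.5118 -0.2223  0.1128] tilt [-0.018  0.005] jaw -1.659 w 0.095 F [-3.7  2.1 12.8] M [0.48 0.71 1.5 ]
14.825 [ 0.5118 -0.2224  0.1128] tilt [-0.0181  0.0049] jaw -1.661 w 0.092 F [-4.1  2.2 10.3] M [0.46 0.64 1.29]
14.875 [ 0.5118 -0.2224  0.1128] tilt [-0.0181  0.0048] jaw -1.658 w 0.097 F [-4.7  2.5 11.5] M [0.47 0.68 1.28]
14.925 [ 0.5119 -0.2223  0.1128] tilt [-0.018   0.0048] jaw -1.657 w 0.097 F [-4.4  2.9 11.7] M [0.48 0.7  1.29]
14.975 [ 0.5119 -0.2223  0.1128] tilt [-0.018   0.0048] jaw -1.657 w 0.094 F [-3.8  2.1 10.9] M [0.47 0.66 1.23]
15.025 [ 0.5118 -0.2223  0.1128] tilt [-0.0182  0.0048] jaw -1.657 w 0.091 F [-4.   2.2 11. ] M [0.48 0.66 1.27]
15.075 [ 0.5118 -0.2223  0.1128] tilt [-0.0181  0.0048] jaw -1.657 w 0.099 F [-2.8  1.6 11.6] M [0.43 0.66 1.23]
```

View pics/k.png

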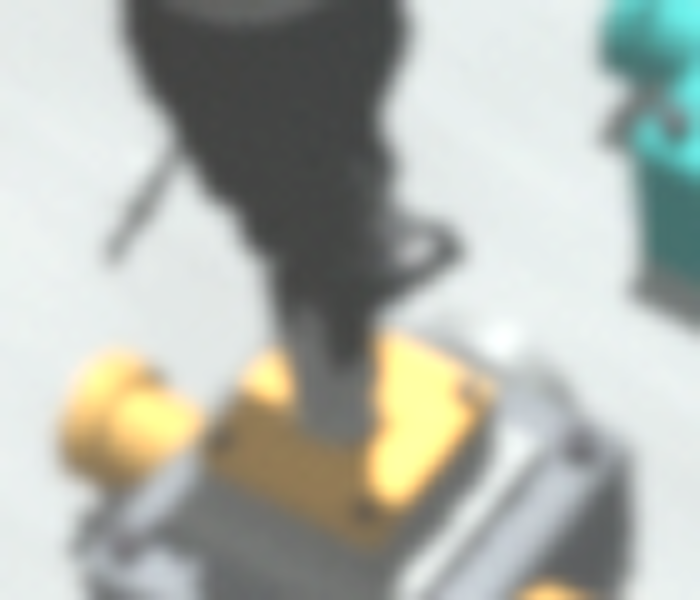

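View pics/k2.png

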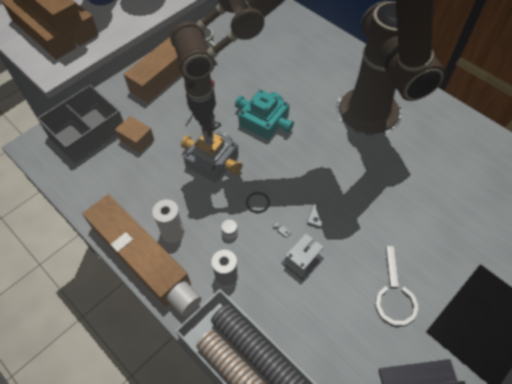

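```bash
python3 -c "
from rig import *
print(hand_in())"; python3 w.py 0
```

```text
the job is handed in; nothing more can be done
None
the job is handed in; nothing more can be done
```

I slid the middle-sized key level out of its holder, pushed it into the grey valve's keyway, and turned it clockwise to the stop. I then handed the job in at about 15 s, with the gripper still holding the key there.

**Depth:** The tool stopped at a height of 0.1127 m, which is where I expected it with the collar on the plate. It stayed there under about 11 N of downward push. In the last scene picture the key covers the slot with its collar on the plate.

**Turn:** The moment on the wrist rose from under 0.2 N m to about 1.25 N m after roughly 1.7 rad of gripper turn and held steady. I had no direct reading of the rotor. The gripper turned about 1.89 rad in all. I put the extra beyond 1.57 rad down to slack between bit and slot and to give in the grip.

**Forces and other objects:** The largest wrist force I saw was about 28–30 N. In the final scene picture the other things on the counter look undisturbed, though the arm and its shadow cover part of the view.

**Disagreements:**
- The scene camera showed both the slot and the key 2–3 mm from where I had computed them. I made a small correction for this, and the slot's chamfer absorbed the rest.
- The arm's tilt drifted with each move, so I had to bring it back before inserting. About 0.02 rad of tilt remained at the end.

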